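# Weigh the middle tin of a stack

## Robot

A 7-joint arm with a two-finger parallel gripper is mounted at the origin on a cart in front of the work surface, level with it; the furniture and walls round the work are solid. World frame = base frame: x ahead of the robot, y to its left, z up, the work surface at z = 0. Lengths are in m, angles in rad, forces in N, time in s.
With the tool pointing down it reaches from about 0.425 to 1.025 m from the base axis. Payload 3.6 kg.
Tool frame: the origin (TCP) lies between the finger pads; the fingertips stand 22 mm ahead of it and the grasp point (between the pads) lies 3 mm ahead of it; z points along the fingers, y is the line along which they close (so a half turn about z gives the same grasp; the last joint's range is limited). The gripper opens to 85 mm and grips with 20 to 120 N. Pads are 22 mm wide; open, the fingers measure 114 mm over their backs; the gripper's body (76 mm by 85 mm) begins 54 mm behind the grasp point. The pads swing forward as they close: fully open they stand 13 mm farther back than shut.
Start: joints at [1.018, 0.591, 0.048, 1.609, -0.033, 0.943, -0.034], TCP at [0.321, -0.65, 0.253] pointing down, gripper open.
Joint ranges: [-2.69, 2.69], [-0.47, 2.24], [-1.27, 1.36], [0.19, 2.51], [-1.53, 4.68], [0.08, 2.07], [-3.09, 3.09]. Speed limits (rad/s): [2.57, 2.57, 3.14, 3.14, 3.14, 3.14, 3.14].

## Interface

Orientations are given as a unit quaternion [x, y, z, w].
In Python, from plant import ctrl gives the robot as it stands.
- The arm moves only by the tool send_rows, never from a script. Its argument "commands" is a list of rows, each an object of numbers: "gripper": the opening, from -1 (shut) to 1 (fully open); "tx", "ty", "tz": the shift along the tool's x, y, z each as a share of 0.2 m, from -1 to 1; "yaw": the turn about the tool's z as a share of pi rad, from -1 to 1. In form: [{"gripper": .., "tx": .., "ty": .., "tz": .., "yaw": ..}, ...]. A call has 1 to 5 rows; each row is the pose to reach, as a shift and turn from the pose commanded when the call began, along the tool's axes at that moment, turning the shorter way round; what a row does not reach only later rows make up. A row lasts 1/10 s, in which the tool goes at most 50 mm and 8.59 degrees, less where a joint would pass 70% of its speed; a pose out of reach is approached as far as the arm can. A call with a number of a shift or a turn outside -1 to 1 is refused whole. A call with a gripper value outside its range is refused whole. The fingers move at their own pace and stop on an object; "squeeze" is the grip in N (left out, the last holds). Time passes only in rows, so rows that repeat a pose let the fingers close. It gives the time, the measured TCP pose, the force, the opening and the grip force at its end, in the units of the state.
- ctrl.read_state(): the state, without advancing time (a new reading comes with each control period).
- ctrl.camera(name): name is "scene" or "side" or "wrist"; returns the picture (384x512x3 uint8, red, green, blue); there is no depth.
- ctrl.camera_model(name): a dict with "fx", "fy", "cx", "cy" (pixels), "view" (4x4, takes a point from world to camera coordinates). Camera axes: x right, y up, looking along -z (the intrinsics and any distortion apply to the point x, -y, -z); pixel columns grow to the right and rows downward; lengths in m; the calibration is good to about 2 mm. A picture is of the moment at which its call begins: read the wrist's pose just before it. camera_model takes no time and is no camera call; for the wrist camera it gives the pose at the moment of the call.
- ctrl.close_job(): hands the job in; it is judged then, once.
The state is a dict: "t": time; "joint_positions": joint angles; "joint_velocities": joint speeds; "tau": joint torques, N m; "eef_pos": TCP position; "tool_rot": TCP orientation; "force": force on the tool from outside, world axes, zero at the start; "torque": the same for the moment, N m; "gripper_width": opening from 0.0 (shut) to 1.0 (fully open); "grip_force": force on a finger pad.
Only numpy, scipy, OpenCV 4.12 (cv2) and the standard library are available. Lean on these libraries where they do the work, as an engineer would, in place of code of your own. Each camera call takes 0.05 s, during which the arm holds its last target. There are 200 camera calls.

## Task

Weigh the middle tin of the stack of three steel tins: lift the top tin off and set it aside, put the middle tin flat in the centre of the plate of the kitchen scale and leave it there, then put the top tin back on the bottom tin, centred and with the long sides in line. Leave the bottom tin where it stands, keep the tins level, and set them down rather than drop them.

Things in the scene. Friction and masses are not known exactly. Their poses are not given: they have to be found in the camera images.
- tin_bottom: Bottom tin of the stack: closed flat rectangular steel tin with a flat lid, 124 x 80 x 40 mm, larger than the two on it, standing on the worktop, about 0.45 kg, loose. Origin at the centre of its underside, x along its 124 mm side, z up.
- tin_middle: Middle tin of the stack: closed flat rectangular steel tin, 100 x 56 x 38 mm, 0.15 to 0.3 kg, loose. It rests flat on the bottom tin (no interlock), nearly centred and in line. Origin at the centre of its underside, x along its 100 mm side, y along its 56 mm side (the side to grip across), z up. A like tin, not part of the job, stands alone farther back.
- tin_top: Top tin of the stack: closed flat rectangular steel tin, 100 x 56 x 30 mm (flatter than the middle one), 0.13 to 0.25 kg, loose. It rests flat on the middle tin (no interlock), nearly centred and in line. Origin at the centre of its underside, x along its 100 mm side, y along its 56 mm side (the side to grip across), z up.
- scale: Flat black kitchen scale with a light plate, 150 x 130 x 20 mm, it stands firm. Origin at the centre of its underside; x along its 150 mm side. The flat plate is centred on the origin, 108 mm along x by 122 mm along y, its top 20 mm above the origin. Scale and stack stand left and right of the robot's middle line, either way round.
- free_patch (a point): Point on the bare worktop between the stack and the scale, at the height of the surface; an area of 180 mm (along world x) by 140 mm (along world y) round it is free, for setting the top tin aside. The small things round the patch are lower than 60 mm. At the left a tall cabinet fills all beyond y = 0.5 m from x = 0.33 m on; keep the arm clear of it.
There are look-alikes about, which are no part of the job. What is shaped like the tin_bottom but orange is not meant.

How it is judged:
On the way, in this order (a step that is already met when the one before it is completed fails the run):
1. the top tin is off the stack while the middle tin still lies on the bottom tin (horizontal distance between tin_top and tin_bottom above 0.09 m and horizontal distance between tin_middle and tin_bottom below 0.03 m and z of tin_middle in the frame of tin_bottom above 0.034 m), for 0.2 s.
2. the middle tin lies flat on the plate of the scale, let go (horizontal distance between tin_middle and scale below 0.03 m and z of tin_middle in the frame of scale between 0.014 and 0.027 m and angle between tin_middle's own z axis and vertical below 0.1 rad and contact force between the fingers and tin_middle below 0.1 N), for 0.2 s.
At the end, for the whole second after the job is handed in: The top tin rests flat on the bottom tin, centred within 20 mm and its long sides in line within 11 degrees; the middle tin lies flat on the plate of the scale, within 30 mm of its centre; the bottom tin has moved less than 30 mm; all are at rest (horizontal distance between tin_middle and scale below 0.03 m and z of tin_middle in the frame of scale between 0.014 and 0.027 m and angle between each of tin_middle, tin_top's own z axis and vertical below 0.1 rad and horizontal distance between tin_top and tin_bottom below 0.02 m and z of tin_top in the frame of tin_bottom between 0.034 and 0.047 m and angle between the x axis of tin_top and the x axis of tin_bottom, either way round below 0.2 rad and distance of tin_bottom from where it was at the start of the episode below 0.03 m and linear speed of each of tin_top, tin_middle below 0.02 m/s); the robot touches nothing.
It fails at once if a tin is tipped by more than 35 degrees (angle between any of tin_bottom, tin_middle, tin_top's own z axis and vertical above 0.6 rad).
It fails at once if the top or middle tin is dropped (falls faster than 0.7 m/s, some 25 mm) ((linear speed of tin_top above 0.7 m/s and contact force between the fingers and tin_top below 0.1 N) or (linear speed of tin_middle above 0.7 m/s and contact force between the fingers and tin_middle below 0.1 N)).
It also fails if it takes over 72 s, if anything falls off the work surface, if the arm or the gripper's body presses on something with over 40 N, if the wrist force passes 120 N, or if a joint passes its speed limit or range.

## Working session

There is one attempt and no reset: what is moved stays moved. The work goes in short steps, Python scripts to look and compute and a tool call to move; the robot and the scene stay as the last step left them, time stands still between calls to the robot, and variables do not carry over. Pictures are saved under pics/ and viewed, at most 10 in all, crops included, and the job is handed in when it is done.

Besides the shell and the picture viewer there is one more tool, called after "Emit:" by a JSON object that holds its "api" and its "payload". send_rows: Moves the arm, as the interface text tells. Its arguments: {"type":"object","properties":{"commands":{"type":"array","items":{"type":"object","properties":{"gripper":{"type":"number"},"tx":{"type":"number","minimum":-1,"maximum":1},"ty":{"type":"number","minimum":-1,"maximum":1},"tz":{"type":"number","minimum":-1,"maximum":1},"yaw":{"type":"number","minimum":-1,"maximum":1}}}},"squeeze":{"type":"number"}},"required":["commands"]}

```bash
mkdir -p pics; ls; python3 - <<'E'
from plant import ctrl
import cv2,numpy as np
for n in("scene","side"):
    cv2.imwrite(f"pics/{n}0.png",cv2.cvtColor(ctrl.camera(n),cv2.COLOR_RGB2BGR))
    m=ctrl.camera_model(n); print(n,{k:(np.round(v,3).tolist()) for k,v in m.items()})
s=ctrl.read_state(); print(s)
E
```

```text
pics
scene {'fx': 408.035, 'fy': 408.035, 'cx': 255.19, 'cy': 197.816, 'view': [[-0.719, -0.695, -0.003, 0.441], [0.569, -0.591, 0.572, -0.326], [-0.399, 0.409, 0.82, -1.048], [0.0, 0.0, 0.0, 1.0]]}
side {'fx': 382.23, 'fy': 382.23, 'cx': 253.389, 'cy': 189.391, 'view': [[0.717, -0.697, -0.021, -0.383], [0.298, 0.278, 0.913, -0.253], [-0.631, -0.661, 0.407, -0.859], [0.0, 0.0, 0.0, 1.0]]}
{'t': 0.1, 'joint_positions': array([ 1.01850752,  0.5920319 ,  0.04827656,  1.60972272, -0.03331145,
        0.94271069, -0.03369711]), 'joint_velocities': array([ 1.63394206e-04, -2.27771308e-03,  4.18089615e-04, -2.44828222e-03,
        7.84264987e-05,  9.44140376e-04, -1.35116875e-03]), 'tau': array([ 4.57209593e-03, -5.50001872e+01,  1.55340437e+00, -1.98824269e+01,
        9.73151444e-03,  3.81450111e-03,  8.31302430e-06]), 'eef_pos': array([ 0.32078419, -0.64936776,  0.25224048]), 'tool_rot': array([ 9.73792534e-01,  2.27435775e-01, -2.79441131e-04, -9.95738385e-04]), 'force': array([ 0.90255896, -0.43053206, -0.40566562]), 'torque': array([-0.06310459,  0.03281304,  0.00732232]), 'grip_force': 0.0, 'gripper_width': 0.9982936742709524}
```

View pics/scene0.png

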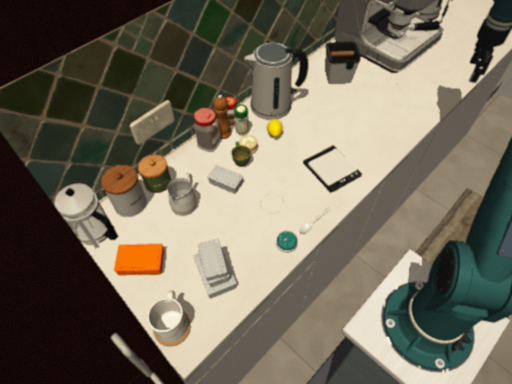

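View pics/side0.png

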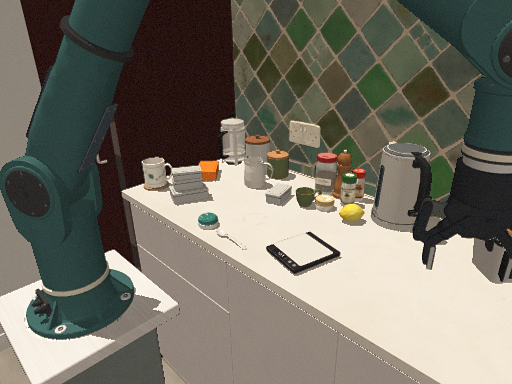

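The scene view shows the stack at about (215,265), the scale at (332,168) with a light plate, the patch ring at (272,202), the orange look-alike at (139,259) and a lone tin at (225,179). I'll enlarge the stack and the scale.

```bash
python3 - <<'E'
import cv2,numpy as np
a=cv2.imread("pics/scene0.png")
def crop(x,y,w,h,s=6):
    c=cv2.resize(a[y:y+h,x:x+w],None,fx=s,fy=s,interpolation=cv2.INTER_CUBIC)
    for i in range(0,w,10): 
        cv2.line(c,(i*s,0),(i*s,6),(0,0,255),1); cv2.putText(c,str(x+i),(i*s,18),0,.4,(0,0,255),1)
    for i in range(0,h,10): 
        cv2.line(c,(0,i*s),(6,i*s),(0,0,255),1); cv2.putText(c,str(y+i),(8,i*s+4),0,.4,(0,0,255),1)
    return c
cv2.imwrite("pics/c1.png",np.hstack([crop(185,230,60,70,6),crop(300,138,66,70,6)]))
E
```

```text
(no output)
```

View pics/c1.png

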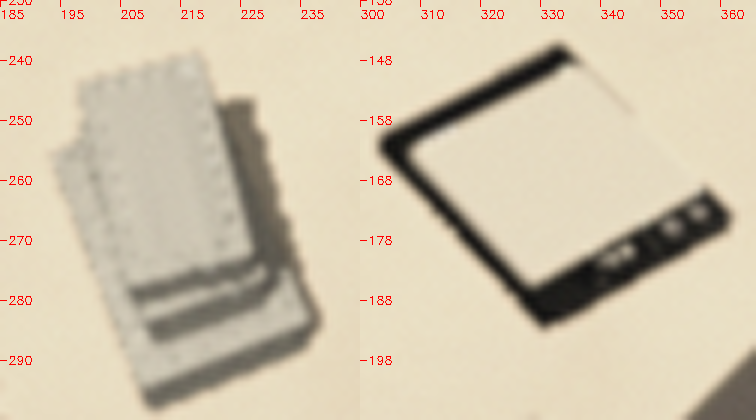

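Read-offs: the top lid has corners at (198,244), (219.2,238.7), (227.3,273) and (206.7,278.3). The bottom lid has corners at (193.7,255.8), (209.2,295.3) and (238,284.2). The plate has corners at (308,163.3), (327.8,186.7), (357.5,170) and (335.3,148.3).

```bash
cat > h.py <<'E'
import numpy as np
from scipy.optimize import least_squares
from plant import ctrl
def proj(P,m):
    V=np.array(m["view"]); c=np.c_[P,np.ones(len(P))]@V[:3].T
    return np.c_[m["fx"]*c[:,0]/-c[:,2]+m["cx"],m["fy"]*-c[:,1]/-c[:,2]+m["cy"]]
def unproj(uv,z,m):
    V=np.array(m["view"]);R=V[:3,:3];o=-R.T@V[:3,3]
    d=R.T@np.array([(uv[0]-m["cx"])/m["fx"],-(uv[1]-m["cy"])/m["fy"],-1]); return o+d*(z-o[2])/d[2]
def rect(x,y,a,L,W,z,sg):
    c,s=np.cos(a),np.sin(a); p=np.array(sg)*[L/2,W/2]
    return np.c_[x+c*p[:,0]-s*p[:,1],y+s*p[:,0]+c*p[:,1],np.full(len(p),z)]
def fit(uv,sg,L,W,z,m,x0):
    f=lambda q:(proj(rect(*q,L,W,z,sg),m)-uv).ravel()
    r=least_squares(f,x0); print(np.round(r.x,4),"deg",np.degrees(r.x[2]).round(1),"res",np.round(f(r.x),1)); return r.x
E
python3 - <<'E'
from h import *
m=ctrl.camera_model("scene")
T=[(198,244.2),(219.2,238.7),(227.3,273),(206.7,278.3)]
B=[(193.7,255.8),(238,284.2),(209.2,295.3)]
P=[(308,163.3),(327.8,186.7),(357.5,170),(335.3,148.3)]
S=[(303.3,162.2),(330.8,192.5),(362,173.8),(334.2,145)]
M=[(230.3,277.8),(209.7,283.7)]
for n,L,z in(("T",T,.108),("B",B,.04),("P",P,.02),("S",S,.018),("M",M,.078)):
    q=np.array([unproj(u,z,m) for u in L]); print(n,q[:,:2].round(3).tolist(),np.linalg.norm(np.diff(q,axis=0),axis=1).round(3))
print("patch",unproj((272,202),0,m), "spoon/teal",unproj((287,241),.02,m),unproj((303,230),0,m),"lone",unproj((225,179),.038,m), "mug",unproj((170,320),.04,m))
E
```

```text
T [[0.546, 0.283], [0.518, 0.234], [0.433, 0.286], [0.459, 0.331]] [0.057 0.1   0.052]
B [[0.561, 0.296], [0.415, 0.27], [0.447, 0.343]] [0.149 0.08 ]
P [[0.555, -0.188], [0.45, -0.158], [0.423, -0.276], [0.531, -0.301]] [0.11  0.122 0.111]
S [[0.57, -0.182], [0.43, -0.148], [0.404, -0.275], [0.544, -0.312]] [0.144 0.13  0.145]
M [[0.429, 0.282], [0.455, 0.329]] [0.054]
patch [ 0.54521729 -0.00447981  0.        ] spoon/teal [0.41412519 0.0753914  0.02      ] [0.41093769 0.00565634 0.        ] lone [0.69277218 0.05313935 0.038     ] mug [0.46945308 0.45411094 0.04      ]
```

```bash
cat >> h.py <<'E'
def pose():
    s=ctrl.read_state(); q=s["tool_rot"]; return np.r_[s["eef_pos"],np.degrees(2*np.arctan2(q[1],q[0]))],s
def plan(wps,cur=None):
    cur=pose()[0] if cur is None else np.array(cur,float); print("from",cur.round(4))
    for w in wps:
        a=np.radians(cur[3]); d=np.array(w[:3])-cur[:3]
        tx=np.cos(a)*d[0]+np.sin(a)*d[1]; ty=np.sin(a)*d[0]-np.cos(a)*d[1]
        y=-((w[3]-cur[3]+180)%360-180)
        print("tx %.3f ty %.3f tz %.3f yaw %.3f"%(tx/.2,ty/.2,-d[2]/.2,y/180)," rows %.1f"%max(np.linalg.norm(d)/.05,abs(y)/8.59)); cur=np.array(w,float)
E
python3 - <<'E'
from h import *
m=ctrl.camera_model("scene")
fit([(198,244.2),(219.2,238.7),(227.3,273),(206.7,278.3)],[(1,1),(1,-1),(-1,-1),(-1,1)],.1,.056,.108,m,[.49,.28,-.5])
fit([(193.7,255.8),(238,284.2),(209.2,295.3)],[(1,1),(-1,-1),(-1,1)],.124,.08,.04,m,[.49,.28,-.5])
fit([(308,163.3),(327.8,186.7),(357.5,170),(335.3,148.3)],[(1,1),(-1,1),(-1,-1),(1,-1)],.108,.122,.02,m,[.49,-.23,-.3])
plan([(.42,-.5,.28,60),(.5,-.33,.28,95),(.55,-.15,.28,128),(.56,.04,.28,149),(.53,.2,.28,149)])
E
```

```text
[ 0.4892  0.2835 -0.5264] deg -30.2 res [ 0.1 -0.2 -0.1  0.1  0.8 -0.2 -0.7  0.2]
[ 0.4883  0.2828 -0.3947] deg -22.6 res [ 0.2 -0.  -0.1 -0.2 -0.1  0.3]
[ 0.4898 -0.2306 -0.2267] deg -13.0 res [-1.   0.6  0.1 -0.4  0.1 -0.4  0.8  0.2]
from [ 0.3208 -0.6494  0.2522 26.2923]
tx 0.776 ty -0.450 tz -0.139 yaw -0.187  rows 3.9
tx 0.936 ty -0.079 tz -0.000 yaw -0.194  rows 4.1
tx 0.875 ty 0.327 tz -0.000 yaw -0.183  rows 3.8
tx 0.718 ty 0.624 tz -0.000 yaw -0.117  rows 3.8
tx 0.541 ty 0.608 tz -0.000 yaw -0.000  rows 3.3
```

Emit:
{"api": "send_rows", "payload": {"commands": [{"gripper": 1,"tx": 0.776,"ty": -0.45,"tz": -0.139,"yaw": -0.187},{"gripper": 1,"tx": 0.776,"ty": -0.45,"tz": -0.139,"yaw": -0.187},{"gripper": 1,"tx": 0.776,"ty": -0.45,"tz": -0.139,"yaw": -0.187},{"gripper": 1,"tx": 0.776,"ty": -0.45,"tz": -0.139,"yaw": -0.187},{"gripper": 1,"tx": 0.776,"ty": -0.45,"tz": -0.139,"yaw": -0.187}]}}

```text
t: 0.6
eef_pos: [0.4257, -0.4943, 0.2818]
tool_rot: [0.863, 0.505, 0.002, -0.001]
force: [0.6, -0.5, -0.5]
gripper_width: 0.995
grip_force: 0.0
```

Emit:
{"api": "send_rows", "payload": {"commands": [{"gripper": 1,"tx": 0.936,"ty": -0.079,"tz": 0,"yaw": -0.194},{"gripper": 1,"tx": 0.936,"ty": -0.079,"tz": 0,"yaw": -0.194},{"gripper": 1,"tx": 0.936,"ty": -0.079,"tz": 0,"yaw": -0.194},{"gripper": 1,"tx": 0.936,"ty": -0.079,"tz": 0,"yaw": -0.194},{"gripper": 1,"tx": 0.936,"ty": -0.079,"tz": 0,"yaw": -0.194}]}}

```text
t: 1.1
eef_pos: [0.5035, -0.3239, 0.281]
tool_rot: [0.672, 0.74, 0.002, -0.001]
force: [-0.2, 0.0, -0.7]
gripper_width: 0.996
grip_force: 0.0
```

Emit:
{"api": "send_rows", "payload": {"commands": [{"gripper": 1,"tx": 0.875,"ty": 0.327,"tz": 0,"yaw": -0.183},{"gripper": 1,"tx": 0.875,"ty": 0.327,"tz": 0,"yaw": -0.183},{"gripper": 1,"tx": 0.875,"ty": 0.327,"tz": 0,"yaw": -0.183},{"gripper": 1,"tx": 0.875,"ty": 0.327,"tz": 0,"yaw": -0.183},{"gripper": 1,"tx": 0.875,"ty": 0.327,"tz": 0,"yaw": -0.183}]}}

```text
t: 1.6
eef_pos: [0.5522, -0.145, 0.2813]
tool_rot: [0.436, 0.9, 0.002, -0.0]
force: [-0.1, -0.2, -0.8]
gripper_width: 0.999
grip_force: 0.0
```

Emit:
{"api": "send_rows", "payload": {"commands": [{"gripper": 1,"tx": 0.718,"ty": 0.624,"tz": 0,"yaw": -0.117},{"gripper": 1,"tx": 0.718,"ty": 0.624,"tz": 0,"yaw": -0.117},{"gripper": 1,"tx": 0.718,"ty": 0.624,"tz": 0,"yaw": -0.117},{"gripper": 1,"tx": 0.718,"ty": 0.624,"tz": 0,"yaw": -0.117},{"gripper": 1,"tx": 0.718,"ty": 0.624,"tz": 0,"yaw": -0.117}]}}

```text
t: 2.1
eef_pos: [0.5616, 0.045, 0.2815]
tool_rot: [0.265, 0.964, 0.002, 0.0]
force: [0.3, -0.8, 0.3]
gripper_width: 0.999
grip_force: 0.0
```

Emit:
{"api": "send_rows", "payload": {"commands": [{"gripper": 1,"tx": 0.541,"ty": 0.608,"tz": 0,"yaw": 0},{"gripper": 1,"tx": 0.541,"ty": 0.608,"tz": 0,"yaw": 0},{"gripper": 1,"tx": 0.541,"ty": 0.608,"tz": 0,"yaw": 0},{"gripper": 1,"tx": 0.541,"ty": 0.608,"tz": 0,"yaw": 0},{"gripper": 1,"tx": 0.541,"ty": 0.608,"tz": 0,"yaw": 0}]}}

```text
t: 2.6
eef_pos: [0.5316, 0.2001, 0.2809]
tool_rot: [0.268, 0.964, -0.0, -0.0]
force: [0.8, -1.0, 0.1]
gripper_width: 1.0
grip_force: 0.0
```

```bash
python3 - <<'E'
from h import *
import cv2
p,s=pose(); m=ctrl.camera_model("wrist")
a=ctrl.camera("wrist"); cv2.imwrite("pics/w1.png",cv2.resize(cv2.cvtColor(a,cv2.COLOR_RGB2BGR),(768,576),interpolation=cv2.INTER_CUBIC))
np.save("w1.npy",m,allow_pickle=True); V=m["view"]
print(p,s["t"],s["force"],s["joint_positions"].round(2)); print("cam at",(-V[:3,:3].T@V[:3,3]).round(3))
print(proj(rect(.4892,.2835,-.526,.1,.056,.108,[(1,1),(1,-1),(-1,-1),(-1,1)]),m)*1.5)
plan([(.489,.284,.2,150)])
E
```

```text
[  0.53155188   0.2000618    0.28092645 148.95690345] 2.6 [ 0.7757249  -0.98705231  0.14547961] [ 0.03  0.42 -0.63  1.92  0.32  0.9   0.27]
cam at [0.471 0.236 0.401]
[[513.77435404 216.75693036]
 [419.41818665 218.22822477]
 [420.53045578  32.32129479]
 [524.76241326  30.5161415 ]]
from [  0.5322   0.1975   0.2806 148.7705]
tx 0.409 ty 0.258 tz 0.403 yaw -0.007  rows 2.5
```

View pics/w1.png

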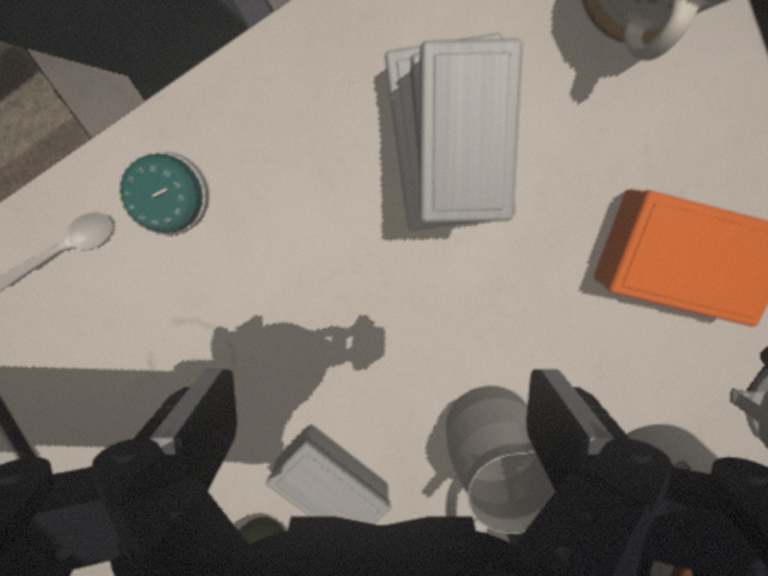

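The wrist view shows the stack's top lid at (421,42), (522,38), (513,218) and (423,222) in 1.5x pixels. This agrees with the scene fit, and the top tin is turned about 7 degrees from the bottom one.

```bash
python3 - <<'E'
from h import *
m=np.load("w1.npy",allow_pickle=True).item()
fit(np.array([(513,218),(423,222),(421,42),(522,38)])/1.5,[(1,1),(1,-1),(-1,-1),(-1,1)],.1,.056,.108,m,[.49,.28,-.5])
plan([(.489,.2835,.18,149.8),(.489,.2835,.094,149.8),(.489,.2835,.2,149.8),(.52,.14,.2,170),(.545,-.004,.2,180),(.545,-.004,.05,180)])
E
```

```text
[ 0.492   0.2821 -0.5089] deg -29.2 res [ 1.5  2.1 -1.2  1.5 -1.1 -1.5  0.8 -1.3]
from [  0.5322   0.1975   0.2806 148.7705]
tx 0.408 ty 0.256 tz 0.503 yaw -0.006  rows 2.8
tx 0.000 ty 0.000 tz 0.430 yaw -0.000  rows 1.7
tx 0.000 ty 0.000 tz -0.530 yaw -0.000  rows 2.1
tx -0.495 ty -0.542 tz -0.000 yaw -0.112  rows 2.9
tx -0.248 ty -0.687 tz -0.000 yaw -0.056  rows 2.9
tx 0.000 ty 0.000 tz 0.750 yaw -0.000  rows 3.0
```

Emit:
{"api": "send_rows", "payload": {"commands": [{"gripper": 1,"tx": 0.413,"ty": 0.256,"tz": 0.45,"yaw": -0.007},{"gripper": 1,"tx": 0.413,"ty": 0.256,"tz": 0.45,"yaw": -0.007},{"gripper": 1,"tx": 0.413,"ty": 0.256,"tz": 0.45,"yaw": -0.007},{"gripper": 1,"tx": 0.413,"ty": 0.256,"tz": 0.45,"yaw": -0.007},{"gripper": 1,"tx": 0.413,"ty": 0.256,"tz": 0.45,"yaw": -0.007}]}}

```text
t: 3.15
eef_pos: [0.4887, 0.2826, 0.1902]
tool_rot: [0.26, 0.966, -0.002, 0.0]
force: [-0.2, -0.0, 0.3]
gripper_width: 0.999
grip_force: 0.0
```

```bash
python3 - <<'E'
from h import *
import cv2
p,s=pose(); print(p); m=ctrl.camera_model("wrist"); np.save("w2.npy",m,allow_pickle=True)
a=ctrl.camera("wrist"); cv2.imwrite("pics/w2.png",cv2.resize(cv2.cvtColor(a,cv2.COLOR_RGB2BGR),(768,576),interpolation=cv2.INTER_CUBIC))
print((proj(rect(.49,.283,-.52,.1,.056,.108,[(1,1),(1,-1),(-1,-1),(-1,1)]),m)*1.5).round(0).tolist())
plan([(.49,.283,.104,150)])
E
```

```text
[  0.48867177   0.28261434   0.19023328 149.91756002]
[[446.0, 418.0], [325.0, 418.0], [315.0, 200.0], [453.0, 200.0]]
from [  0.4894   0.2826   0.191  149.8498]
tx -0.002 ty 0.003 tz 0.435 yaw -0.001  rows 1.7
```

View pics/w2.png

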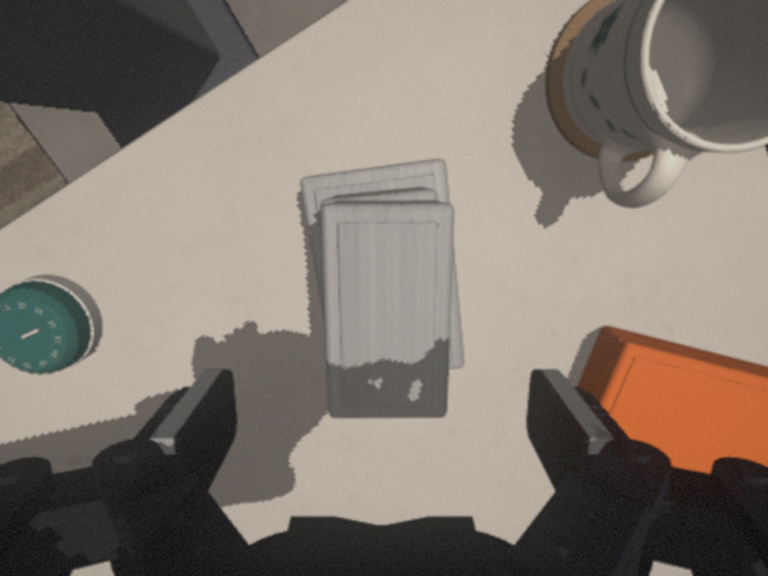

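The lid sits where predicted (about 387,310, with edges aligned to the tool), between the open fingers. I'll descend, grip and lift.

Emit:
{"api": "send_rows", "payload": {"commands": [{"gripper": 1,"tx": 0,"ty": 0.003,"tz": 0.22,"yaw": 0},{"gripper": 1,"tx": 0,"ty": 0.003,"tz": 0.34,"yaw": 0},{"gripper": 1,"tx": 0,"ty": 0.003,"tz": 0.435,"yaw": 0},{"gripper": 1,"tx": 0,"ty": 0.003,"tz": 0.435,"yaw": 0}]}}

```text
t: 3.6
eef_pos: [0.4887, 0.2826, 0.1027]
tool_rot: [0.26, 0.966, -0.002, -0.0]
force: [0.5, -0.7, 0.3]
gripper_width: 1.002
grip_force: 0.0
```

Emit:
{"api": "send_rows", "payload": {"commands": [{"gripper": -1},{"gripper": -1},{"gripper": -1},{"gripper": -1},{"gripper": -1}], "squeeze": 40}}

```text
schema error: expected keys gripper, tx, ty, tz, yaw
```

Emit:
{"api": "send_rows", "payload": {"commands": [{"gripper": -1,"tx": 0,"ty": 0,"tz": 0,"yaw": 0},{"gripper": -1,"tx": 0,"ty": 0,"tz": 0,"yaw": 0},{"gripper": -1,"tx": 0,"ty": 0,"tz": 0,"yaw": 0},{"gripper": -1,"tx": 0,"ty": 0,"tz": 0,"yaw": 0},{"gripper": -1,"tx": 0,"ty": 0,"tz": 0,"yaw": 0}], "squeeze": 40}}

```text
t: 4.1
eef_pos: [0.4891, 0.2863, 0.1058]
tool_rot: [0.258, 0.966, 0.001, 0.001]
force: [0.4, -2.8, 6.6]
gripper_width: 0.646
grip_force: 44.6
```

Emit:
{"api": "send_rows", "payload": {"commands": [{"gripper": -1,"tx": 0,"ty": 0,"tz": -0.05,"yaw": 0},{"gripper": -1,"tx": 0,"ty": 0,"tz": -0.15,"yaw": 0},{"gripper": -1,"tx": 0,"ty": 0,"tz": -0.3,"yaw": 0},{"gripper": -1,"tx": 0,"ty": 0,"tz": -0.4,"yaw": 0},{"gripper": -1,"tx": 0,"ty": 0,"tz": -0.4,"yaw": 0}]}}

```text
t: 4.6
eef_pos: [0.4888, 0.2878, 0.1871]
tool_rot: [0.258, 0.966, 0.002, 0.002]
force: [-0.1, -0.3, -1.9]
gripper_width: 0.651
grip_force: 43.6
```

```bash
python3 - <<'E'
from h import *
p,s=pose(); print(p,s["force"],s["gripper_width"],s["grip_force"])
plan([(.525,.14,.184,170),(.545,-.004,.184,180),(.545,-.004,.028,180)])
E
```

```text
[  0.48882411   0.28777947   0.18714444 150.13877129] [-0.0737901  -0.27751336 -1.89763349] 0.6508710953125479 43.58525812625885
from [  0.4888   0.2878   0.1871 150.1388]
tx -0.525 ty -0.551 tz 0.016 yaw -0.110  rows 3.0
tx -0.224 ty -0.692 tz -0.000 yaw -0.056  rows 2.9
tx 0.000 ty 0.000 tz 0.780 yaw -0.000  rows 3.1
```

Emit:
{"api": "send_rows", "payload": {"commands": [{"gripper": -1,"tx": -0.12,"ty": -0.12,"tz": 0.0,"yaw": -0.025},{"gripper": -1,"tx": -0.32,"ty": -0.34,"tz": 0.0,"yaw": -0.06},{"gripper": -1,"tx": -0.525,"ty": -0.551,"tz": 0.016,"yaw": -0.11},{"gripper": -1,"tx": -0.525,"ty": -0.551,"tz": 0.016,"yaw": -0.11},{"gripper": -1,"tx": -0.525,"ty": -0.551,"tz": 0.016,"yaw": -0.11}]}}

```text
t: 5.1
eef_pos: [0.5236, 0.1326, 0.1789]
tool_rot: [0.092, 0.996, -0.002, -0.002]
force: [0.2, 0.7, -1.7]
gripper_width: 0.648
grip_force: 43.6
```

Emit:
{"api": "send_rows", "payload": {"commands": [{"gripper": -1,"tx": -0.08,"ty": -0.23,"tz": 0,"yaw": -0.02},{"gripper": -1,"tx": -0.16,"ty": -0.46,"tz": 0,"yaw": -0.04},{"gripper": -1,"tx": -0.224,"ty": -0.692,"tz": 0,"yaw": -0.056},{"gripper": -1,"tx": -0.224,"ty": -0.692,"tz": 0,"yaw": -0.056},{"gripper": -1,"tx": -0.224,"ty": -0.692,"tz": 0,"yaw": -0.056}]}}

```text
t: 5.6
eef_pos: [0.5433, -0.0062, 0.1801]
tool_rot: [0.001, 1.0, 0.0, -0.001]
force: [0.0, 1.2, -2.3]
gripper_width: 0.645
grip_force: 43.8
```

```bash
python3 - <<'E'
from h import *
import cv2
p,s=pose(); print(p,s["force"],s["gripper_width"],s["grip_force"])
plan([(.545,-.004,.034,180)])
b=ctrl.camera("scene")
np.save("m_scene.npy",b); c=cv2.cvtColor(b,cv2.COLOR_RGB2BGR)
def crop(x,y,w,h,s=6):
    k=cv2.resize(c[y:y+h,x:x+w],None,fx=s,fy=s,interpolation=cv2.INTER_CUBIC)
    for i in range(0,w,10): cv2.putText(k,str(x+i),(i*s,12),0,.4,(0,0,255),1); cv2.line(k,(i*s,0),(i*s,5),(0,0,255))
    for i in range(0,h,10): cv2.putText(k,str(y+i),(0,i*s+4),0,.4,(0,0,255),1)
    return k
cv2.imwrite("pics/s2.png",np.hstack([crop(185,235,60,70),crop(232,160,72,70)]))
E
```

```text
[ 5.43257277e-01 -6.21411048e-03  1.80146403e-01  1.79837401e+02] [ 0.02908955  1.17142467 -2.29782511] 0.6450970722493726 43.83043706417084
from [ 5.433000e-01 -6.200000e-03  1.801000e-01  1.798374e+02]
tx -0.009 ty 0.011 tz 0.731 yaw -0.001  rows 2.9
```

View pics/s2.png

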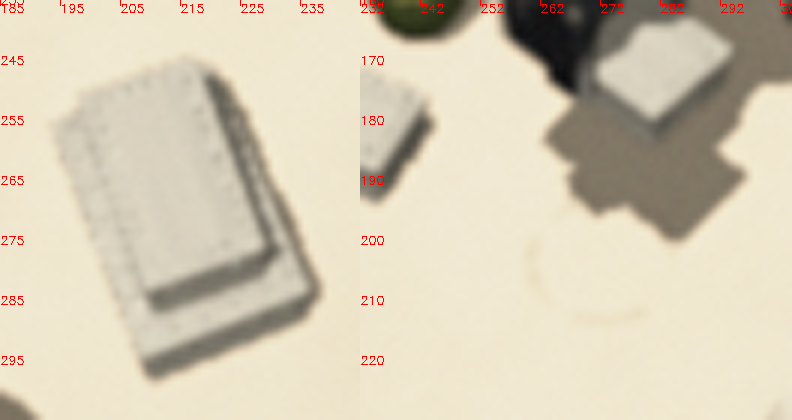

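The middle tin still lies on the bottom one, and the top tin hangs level over the patch. The middle lid's corners are at (198,251.2), (220,246.3), (230.3,276.7) and (209.7,283.8). I'll lower the top tin now.

Emit:
{"api": "send_rows", "payload": {"commands": [{"gripper": -1,"tx": 0,"ty": 0,"tz": 0.25,"yaw": 0},{"gripper": -1,"tx": 0,"ty": 0,"tz": 0.5,"yaw": 0},{"gripper": -1,"tx": 0,"ty": 0,"tz": 0.68,"yaw": 0},{"gripper": -1,"tx": 0,"ty": 0,"tz": 0.72,"yaw": 0},{"gripper": -1,"tx": 0,"ty": 0,"tz": 0.72,"yaw": 0}]}}

```text
t: 6.15
eef_pos: [0.5431, -0.0029, 0.0363]
tool_rot: [-0.002, 1.0, 0.001, -0.001]
force: [0.2, 0.1, -1.3]
gripper_width: 0.646
grip_force: 43.9
```

Emit:
{"api": "send_rows", "payload": {"commands": [{"gripper": -1,"tx": 0,"ty": 0,"tz": 0.01,"yaw": 0},{"gripper": -1,"tx": 0,"ty": 0,"tz": 0.02,"yaw": 0}]}}

```text
t: 6.35
eef_pos: [0.5453, -0.0048, 0.0347]
tool_rot: [-0.0, 1.0, 0.0, 0.002]
force: [-0.0, -0.6, -2.1]
gripper_width: 0.649
grip_force: 44.0
```

```bash
python3 - <<'E'
from h import *
m=ctrl.camera_model("scene")
fit([(198,251.2),(220,246.3),(230.3,276.7),(209.7,283.8)],[(1,1),(1,-1),(-1,-1),(-1,1)],.1,.056,.078,m,[.49,.28,-.5])
fit([(193.5,255.8),(238,284),(209,295)],[(1,1),(-1,-1),(-1,1)],.124,.08,.04,m,[.49,.28,-.5])
p,s=pose(); print(p,s["force"])
E
```

```text
[ 0.4864  0.2838 -0.4542] deg -26.0 res [ 0.9 -0.  -0.9 -1.5  0.3  0.7 -0.2  0.7]
[ 0.4889  0.2828 -0.3922] deg -22.5 res [ 0.2 -0.1 -0.2 -0.3  0.   0.4]
[ 5.45317037e-01 -4.77285043e-03  3.47424613e-02  1.80038750e+02] [-0.01307033 -0.59415547 -2.0687348 ]
```

Emit:
{"api": "send_rows", "payload": {"commands": [{"gripper": -1,"tx": 0,"ty": 0,"tz": 0.01,"yaw": 0},{"gripper": -1,"tx": 0,"ty": 0,"tz": 0.02,"yaw": 0},{"gripper": -1,"tx": 0,"ty": 0,"tz": 0.025,"yaw": 0}]}}

```text
t: 6.65
eef_pos: [0.5439, -0.0059, 0.0283]
tool_rot: [0.0, 1.0, -0.0, 0.0]
force: [-0.0, 0.3, -2.3]
gripper_width: 0.644
grip_force: 44.0
```

```bash
python3 - <<'E'
from h import *
import cv2
p,s=pose(); print(p,s["force"]);b=ctrl.camera("side"); c=cv2.cvtColor(b,cv2.COLOR_RGB2BGR)
m=ctrl.camera_model("side"); u=proj(np.array([[.545,-.004,0]]),m)[0].astype(int); print(u)
cv2.imwrite("pics/d1.png",cv2.resize(c[u[1]-40:u[1]+30,u[0]-50:u[0]+50],None,fx=6,fy=6,interpolation=cv2.INTER_CUBIC))
p,s=pose(); print(p,s["force"])
E
```

```text
[ 5.43928521e-01 -5.92844166e-03  2.82557826e-02  1.79976245e+02] [-0.03611615  0.30325398 -2.26302232]
[256 218]
[ 5.43753930e-01 -5.91091927e-03  2.80016139e-02  1.79983265e+02] [ 0.48668549  0.34789956 -2.49307256]
```

No contact yet, so I'll creep lower.

Emit:
{"api": "send_rows", "payload": {"commands": [{"gripper": -1,"tx": 0,"ty": 0,"tz": 0.008,"yaw": 0},{"gripper": -1,"tx": 0,"ty": 0,"tz": 0.012,"yaw": 0}]}}

```text
t: 6.9
eef_pos: [0.5438, -0.0059, 0.0278]
tool_rot: [0.0, 1.0, -0.001, 0.001]
force: [-5.6, -3.8, 29.1]
gripper_width: 0.645
grip_force: 47.7
```

Emit:
{"api": "send_rows", "payload": {"commands": [{"gripper": -1,"tx": 0,"ty": 0,"tz": 0.008,"yaw": 0},{"gripper": -1,"tx": 0,"ty": 0,"tz": 0.008,"yaw": 0}]}}

```text
t: 7.1
eef_pos: [0.5438, -0.0059, 0.0277]
tool_rot: [0.0, 1.0, -0.002, 0.001]
force: [-8.1, -2.6, 32.9]
gripper_width: 0.65
grip_force: 48.5
```

The tin is on the table (about 30 N at z 0.0278). I'll relieve the pressure, open and rise.

Emit:
{"api": "send_rows", "payload": {"commands": [{"gripper": -1,"tx": 0,"ty": 0,"tz": -0.008,"yaw": 0},{"gripper": 1,"tx": 0,"ty": 0,"tz": -0.008,"yaw": 0},{"gripper": 1,"tx": 0,"ty": 0,"tz": -0.008,"yaw": 0},{"gripper": 1,"tx": 0,"ty": 0,"tz": -0.008,"yaw": 0},{"gripper": 1,"tx": 0,"ty": 0,"tz": -0.008,"yaw": 0}]}}

```text
t: 7.6
eef_pos: [0.5437, -0.0056, 0.0252]
tool_rot: [-0.0, 1.0, 0.0, -0.0]
force: [0.2, 0.2, -0.3]
gripper_width: 1.003
grip_force: 0.0
```

Emit:
{"api": "send_rows", "payload": {"commands": [{"gripper": 1,"tx": 0,"ty": 0,"tz": -0.15,"yaw": 0},{"gripper": 1,"tx": 0,"ty": 0,"tz": -0.4,"yaw": 0},{"gripper": 1,"tx": 0,"ty": 0,"tz": -0.65,"yaw": 0},{"gripper": 1,"tx": 0,"ty": 0,"tz": -0.8,"yaw": 0},{"gripper": 1,"tx": 0,"ty": 0,"tz": -0.8,"yaw": 0}]}}

```text
t: 8.1
eef_pos: [0.5466, -0.0049, 0.1896]
tool_rot: [0.0, 1.0, 0.0, 0.004]
force: [0.0, 0.1, -0.5]
gripper_width: 1.0
grip_force: 0.0
```

```bash
python3 - <<'E'
from h import *
p,s=pose(); print(p,s["force"])
plan([(.52,.14,.19,168),(.487,.2835,.19,154),(.487,.2835,.069,154)])
E
```

```text
[ 5.46628817e-01 -4.87517528e-03  1.89562484e-01  1.79990412e+02] [ 0.0396612   0.0503521  -0.48815239]
from [ 5.466000e-01 -4.900000e-03  1.896000e-01  1.799904e+02]
tx 0.133 ty 0.724 tz -0.002 yaw 0.067  rows 2.9
tx 0.311 ty 0.668 tz -0.000 yaw 0.078  rows 2.9
tx 0.000 ty 0.000 tz 0.605 yaw -0.000  rows 2.4
```

Emit:
{"api": "send_rows", "payload": {"commands": [{"gripper": 1,"tx": 0.133,"ty": 0.724,"tz": 0,"yaw": 0.067},{"gripper": 1,"tx": 0.133,"ty": 0.724,"tz": 0,"yaw": 0.067},{"gripper": 1,"tx": 0.133,"ty": 0.724,"tz": 0,"yaw": 0.067},{"gripper": 1,"tx": 0.133,"ty": 0.724,"tz": 0,"yaw": 0.067}]}}

```text
t: 8.5
eef_pos: [0.5149, 0.148, 0.1856]
tool_rot: [0.099, 0.995, 0.003, -0.0]
force: [-0.8, 0.7, -0.5]
gripper_width: 0.998
grip_force: 0.0
```

Emit:
{"api": "send_rows", "payload": {"commands": [{"gripper": 1,"tx": 0.311,"ty": 0.668,"tz": 0,"yaw": 0.078},{"gripper": 1,"tx": 0.311,"ty": 0.668,"tz": 0,"yaw": 0.078},{"gripper": 1,"tx": 0.311,"ty": 0.668,"tz": 0,"yaw": 0.078},{"gripper": 1,"tx": 0.311,"ty": 0.668,"tz": 0,"yaw": 0.078},{"gripper": 1,"tx": 0.311,"ty": 0.668,"tz": 0,"yaw": 0.078}]}}

```text
t: 9.0
eef_pos: [0.4831, 0.2835, 0.1843]
tool_rot: [0.224, 0.975, -0.001, -0.001]
force: [-0.1, -0.5, -0.2]
gripper_width: 0.996
grip_force: 0.0
```

```bash
python3 - <<'E'
from h import *
import cv2
p,s=pose(); print(p); m=ctrl.camera_model("wrist"); np.save("w3.npy",m,allow_pickle=True)
a=ctrl.camera("wrist"); cv2.imwrite("pics/w3.png",cv2.resize(cv2.cvtColor(a,cv2.COLOR_RGB2BGR),(768,576),interpolation=cv2.INTER_CUBIC))
sg=[(1,1),(1,-1),(-1,-1),(-1,1)]
print((proj(rect(.487,.2835,-.454,.1,.056,.078,sg),m)*1.5).round(0).tolist(),(proj(rect(.489,.283,-.394,.124,.08,.04,sg),m)*1.5).round(0).tolist())
plan([(.487,.2835,.069,154)])
E
```

```text
[  0.48305374   0.28354763   0.18433663 154.11602465]
[[440.0, 399.0], [330.0, 398.0], [325.0, 200.0], [448.0, 201.0]] [[459.0, 385.0], [324.0, 391.0], [303.0, 178.0], [456.0, 169.0]]
from [  0.4837   0.2816   0.1842 153.9309]
tx -0.011 ty 0.016 tz 0.576 yaw -0.000  rows 2.3
```

View pics/w3.png

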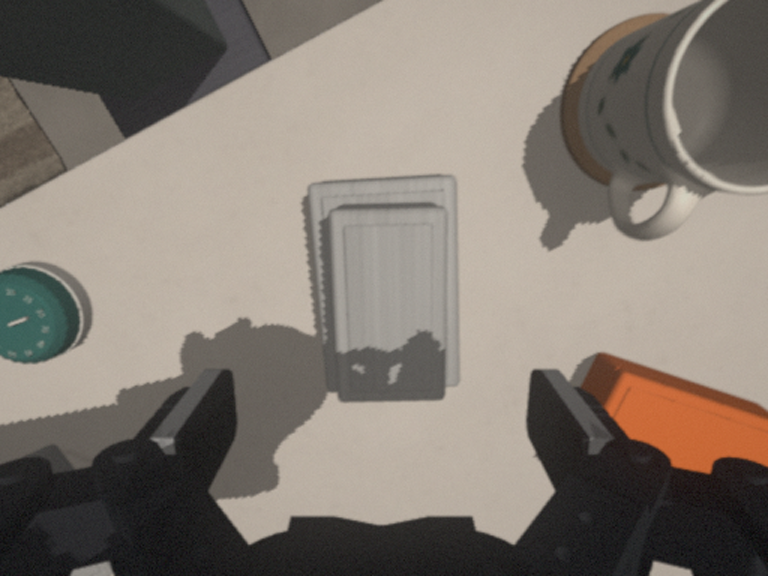

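The middle lid has corners at (444,399), (338,401), (329,210) and (446,209). The bottom lid has corners at (459,385), (311,186) and (456,177).

```bash
python3 - <<'E'
from h import *
m=np.load("w3.npy",allow_pickle=True).item()
q=fit(np.array([(444,399),(338,401),(329,210),(446,209)])/1.5,[(1,1),(1,-1),(-1,-1),(-1,1)],.1,.056,.078,m,[.49,.28,-.5])
fit(np.array([(459,385),(311,186),(456,177)])/1.5,[(1,1),(-1,-1),(-1,1)],.124,.08,.04,m,[.49,.28,-.5])
plan([(.487,.282,.069,154.5)])
E
```

```text
[ 0.4903  0.2839 -0.4312] deg -24.7 res [ 1.   2.3 -1.2  2.2 -1.8 -1.2  2.  -2.2]
[ 0.4924  0.2829 -0.3974] deg -22.8 res [ 1.3  3.  -3.  -1.3  1.8 -0.9]
from [  0.4837   0.2816   0.1842 153.9309]
tx -0.014 ty 0.009 tz 0.576 yaw -0.003  rows 2.3
```

Emit:
{"api": "send_rows", "payload": {"commands": [{"gripper": 1,"tx": -0.015,"ty": 0.018,"tz": 0.25,"yaw": -0.006},{"gripper": 1,"tx": -0.015,"ty": 0.018,"tz": 0.45,"yaw": -0.006},{"gripper": 1,"tx": -0.015,"ty": 0.018,"tz": 0.575,"yaw": -0.006},{"gripper": 1,"tx": -0.015,"ty": 0.018,"tz": 0.575,"yaw": -0.006}]}}

```text
t: 9.45
eef_pos: [0.487, 0.2799, 0.0666]
tool_rot: [0.218, 0.976, -0.004, -0.002]
force: [-0.9, -0.8, 0.3]
gripper_width: 1.006
grip_force: 0.0
```

Emit:
{"api": "send_rows", "payload": {"commands": [{"gripper": -1,"tx": 0,"ty": 0,"tz": 0,"yaw": 0},{"gripper": -1,"tx": 0,"ty": 0,"tz": 0,"yaw": 0},{"gripper": -1,"tx": 0,"ty": 0,"tz": 0,"yaw": 0},{"gripper": -1,"tx": 0,"ty": 0,"tz": 0,"yaw": 0},{"gripper": -1,"tx": 0,"ty": 0,"tz": 0,"yaw": 0}], "squeeze": 40}}

```text
t: 9.95
eef_pos: [0.4896, 0.285, 0.0722]
tool_rot: [0.217, 0.976, 0.001, 0.001]
force: [0.7, -1.1, 6.7]
gripper_width: 0.646
grip_force: 44.6
```

Emit:
{"api": "send_rows", "payload": {"commands": [{"gripper": -1,"tx": 0,"ty": 0,"tz": -0.05,"yaw": 0},{"gripper": -1,"tx": 0,"ty": 0,"tz": -0.2,"yaw": 0},{"gripper": -1,"tx": 0,"ty": 0,"tz": -0.4,"yaw": 0},{"gripper": -1,"tx": 0,"ty": 0,"tz": -0.6,"yaw": 0},{"gripper": -1,"tx": 0,"ty": 0,"tz": -0.6,"yaw": 0}]}}

```text
t: 10.45
eef_pos: [0.4906, 0.2872, 0.196]
tool_rot: [0.216, 0.976, 0.004, 0.003]
force: [0.1, 0.7, -2.9]
gripper_width: 0.646
grip_force: 43.8
```

```bash
python3 - <<'E'
from h import *
p,s=pose(); print(p,s["force"],s["gripper_width"],s["grip_force"])
plan([(.52,.13,.19,160),(.535,-.05,.19,165),(.49,-.231,.19,166.5)])
E
```

```text
[  0.49064974   0.28724433   0.1959653  154.99938304] [ 0.0672701   0.73008326 -2.94787088] 0.6455465342354706 43.78555119037628
from [  0.4906   0.2872   0.196  154.9994]
tx -0.465 ty -0.651 tz 0.030 yaw -0.028  rows 3.2
tx -0.378 ty -0.820 tz -0.000 yaw -0.028  rows 3.6
tx -0.017 ty -0.932 tz -0.000 yaw -0.008  rows 3.7
```

Emit:
{"api": "send_rows", "payload": {"commands": [{"gripper": -1,"tx": -0.12,"ty": -0.16,"tz": 0.0,"yaw": -0.01},{"gripper": -1,"tx": -0.3,"ty": -0.4,"tz": 0.02,"yaw": -0.02},{"gripper": -1,"tx": -0.465,"ty": -0.651,"tz": 0.03,"yaw": -0.028},{"gripper": -1,"tx": -0.465,"ty": -0.651,"tz": 0.03,"yaw": -0.028}]}}

```text
t: 10.85
eef_pos: [0.5167, 0.1199, 0.1827]
tool_rot: [0.176, 0.984, -0.003, -0.002]
force: [-0.1, -0.4, -3.6]
gripper_width: 0.646
grip_force: 43.8
```

Emit:
{"api": "send_rows", "payload": {"commands": [{"gripper": -1,"tx": -0.09,"ty": -0.2,"tz": 0,"yaw": -0.01},{"gripper": -1,"tx": -0.19,"ty": -0.41,"tz": 0,"yaw": -0.02},{"gripper": -1,"tx": -0.29,"ty": -0.62,"tz": 0,"yaw": -0.028},{"gripper": -1,"tx": -0.378,"ty": -0.82,"tz": 0,"yaw": -0.028},{"gripper": -1,"tx": -0.378,"ty": -0.82,"tz": 0,"yaw": -0.028}]}}

```text
t: 11.35
eef_pos: [0.5311, -0.062, 0.1827]
tool_rot: [0.136, 0.991, -0.003, -0.002]
force: [-0.5, -1.3, -3.2]
gripper_width: 0.65
grip_force: 43.9
```

Emit:
{"api": "send_rows", "payload": {"commands": [{"gripper": -1,"tx": -0.005,"ty": -0.24,"tz": 0,"yaw": -0.008},{"gripper": -1,"tx": -0.01,"ty": -0.48,"tz": 0,"yaw": -0.008},{"gripper": -1,"tx": -0.015,"ty": -0.72,"tz": 0,"yaw": -0.008},{"gripper": -1,"tx": -0.017,"ty": -0.932,"tz": 0,"yaw": -0.008},{"gripper": -1,"tx": -0.017,"ty": -0.932,"tz": 0,"yaw": -0.008}]}}

```text
t: 11.85
eef_pos: [0.4837, -0.2416, 0.1828]
tool_rot: [0.124, 0.992, -0.002, -0.003]
force: [-0.8, 1.0, -3.5]
gripper_width: 0.649
grip_force: 44.2
```

```bash
python3 - <<'E'
from h import *
p,s=pose(); print(p,s["force"],s["gripper_width"],s["grip_force"])
plan([(.49,-.231,.06,166.5)])
ctrl.camera("scene");p,s=pose(); print(p,s["force"])
plan([(.49,-.231,.06,166.5)])
E
```

```text
[  0.48365795  -0.24162029   0.18279388 165.79961953] [-0.78791199  1.00089257 -3.47706406] 0.6490157200829118 44.208937883377075
from [  0.4837  -0.2416   0.1828 165.7996]
tx -0.018 ty 0.059 tz 0.614 yaw -0.004  rows 2.5
[  0.48517132  -0.23759677   0.18320365 166.03869078] [ 0.29839718  0.7961443  -2.20289211]
from [  0.4852  -0.2376   0.1832 166.0387]
tx -0.015 ty 0.038 tz 0.616 yaw -0.003  rows 2.5
```

Emit:
{"api": "send_rows", "payload": {"commands": [{"gripper": -1,"tx": -0.015,"ty": 0.035,"tz": 0.2,"yaw": -0.003},{"gripper": -1,"tx": -0.015,"ty": 0.035,"tz": 0.4,"yaw": -0.003},{"gripper": -1,"tx": -0.015,"ty": 0.035,"tz": 0.56,"yaw": -0.003},{"gripper": -1,"tx": -0.015,"ty": 0.035,"tz": 0.6,"yaw": -0.003},{"gripper": -1,"tx": -0.015,"ty": 0.035,"tz": 0.6,"yaw": -0.003}]}}

```text
t: 12.4
eef_pos: [0.4919, -0.2257, 0.0636]
tool_rot: [0.112, 0.994, 0.001, -0.001]
force: [0.4, -0.5, -2.4]
gripper_width: 0.651
grip_force: 44.1
```

Emit:
{"api": "send_rows", "payload": {"commands": [{"gripper": -1,"tx": 0,"ty": 0,"tz": 0.01,"yaw": 0},{"gripper": -1,"tx": 0,"ty": 0,"tz": 0.01,"yaw": 0}]}}

```text
t: 12.6
eef_pos: [0.4937, -0.2274, 0.0639]
tool_rot: [0.113, 0.994, -0.0, 0.001]
force: [0.9, 0.9, -2.7]
gripper_width: 0.649
grip_force: 44.2
```

Emit:
{"api": "send_rows", "payload": {"commands": [{"gripper": -1,"tx": 0,"ty": 0.01,"tz": 0.015,"yaw": 0},{"gripper": -1,"tx": 0,"ty": 0.01,"tz": 0.03,"yaw": 0},{"gripper": -1,"tx": 0,"ty": 0.01,"tz": 0.04,"yaw": 0},{"gripper": -1,"tx": 0,"ty": 0.01,"tz": 0.04,"yaw": 0}]}}

```text
t: 13.0
eef_pos: [0.4927, -0.2256, 0.0543]
tool_rot: [0.113, 0.994, -0.0, -0.0]
force: [-0.7, 1.8, -3.2]
gripper_width: 0.651
grip_force: 44.2
```

Emit:
{"api": "send_rows", "payload": {"commands": [{"gripper": -1,"tx": 0,"ty": 0,"tz": 0.008,"yaw": 0},{"gripper": -1,"tx": 0,"ty": 0,"tz": 0.008,"yaw": 0}]}}

```text
t: 13.2
eef_pos: [0.4928, -0.2255, 0.0527]
tool_rot: [0.113, 0.994, 0.0, -0.0]
force: [0.0, 0.1, -2.4]
gripper_width: 0.649
grip_force: 44.2
```

Emit:
{"api": "send_rows", "payload": {"commands": [{"gripper": -1,"tx": 0,"ty": 0,"tz": 0.007,"yaw": 0},{"gripper": -1,"tx": 0,"ty": 0,"tz": 0.007,"yaw": 0}]}}

```text
t: 13.4
eef_pos: [0.493, -0.2255, 0.0518]
tool_rot: [0.113, 0.994, -0.0, 0.0]
force: [-0.3, 0.1, 1.6]
gripper_width: 0.646
grip_force: 44.7
```

Emit:
{"api": "send_rows", "payload": {"commands": [{"gripper": -1,"tx": 0,"ty": 0,"tz": 0.005,"yaw": 0},{"gripper": -1,"tx": 0,"ty": 0,"tz": 0.005,"yaw": 0}]}}

```text
t: 13.6
eef_pos: [0.493, -0.2255, 0.0518]
tool_rot: [0.113, 0.994, -0.001, 0.0]
force: [-2.6, 0.5, 10.6]
gripper_width: 0.649
grip_force: 45.8
```

Contact. I'll release and rise.

Emit:
{"api": "send_rows", "payload": {"commands": [{"gripper": -1,"tx": 0,"ty": 0,"tz": -0.003,"yaw": 0},{"gripper": 1,"tx": 0,"ty": 0,"tz": -0.003,"yaw": 0},{"gripper": 1,"tx": 0,"ty": 0,"tz": -0.003,"yaw": 0},{"gripper": 1,"tx": 0,"ty": 0,"tz": -0.003,"yaw": 0},{"gripper": 1,"tx": 0,"ty": 0,"tz": -0.003,"yaw": 0}]}}

```text
t: 14.1
eef_pos: [0.4931, -0.2255, 0.0509]
tool_rot: [0.113, 0.994, 0.0, 0.0]
force: [0.5, 0.2, 0.9]
gripper_width: 1.001
grip_force: 0.0
```

Emit:
{"api": "send_rows", "payload": {"commands": [{"gripper": 1,"tx": 0,"ty": 0,"tz": -0.15,"yaw": 0},{"gripper": 1,"tx": 0,"ty": 0,"tz": -0.4,"yaw": 0},{"gripper": 1,"tx": 0,"ty": 0,"tz": -0.65,"yaw": 0},{"gripper": 1,"tx": 0,"ty": 0,"tz": -0.7,"yaw": 0},{"gripper": 1,"tx": 0,"ty": 0,"tz": -0.7,"yaw": 0}]}}

```text
t: 14.6
eef_pos: [0.4942, -0.226, 0.193]
tool_rot: [0.113, 0.994, -0.001, 0.002]
force: [-0.5, 0.4, -0.3]
gripper_width: 0.997
grip_force: 0.0
```

```bash
python3 - <<'E'
from h import *
p,s=pose(); print(p,s["force"])
plan([(.53,-.11,.19,172),(.544,-.005,.19,180)])
E
```

```text
[  0.49420852  -0.22598608   0.193009   167.01959471] [-0.45107846  0.36976672 -0.2941072 ]
from [  0.4942  -0.226    0.193  167.0196]
tx -0.044 ty 0.605 tz 0.015 yaw -0.028  rows 2.4
tx 0.004 ty 0.530 tz -0.000 yaw -0.044  rows 2.1
```

Emit:
{"api": "send_rows", "payload": {"commands": [{"gripper": 1,"tx": -0.044,"ty": 0.605,"tz": 0.015,"yaw": -0.028},{"gripper": 1,"tx": -0.044,"ty": 0.605,"tz": 0.015,"yaw": -0.028},{"gripper": 1,"tx": -0.044,"ty": 0.605,"tz": 0.015,"yaw": -0.028},{"gripper": 1,"tx": -0.044,"ty": 0.605,"tz": 0.015,"yaw": -0.028}]}}

```text
t: 15.0
eef_pos: [0.5286, -0.1047, 0.1866]
tool_rot: [0.065, 0.998, 0.001, -0.001]
force: [0.1, -0.2, -0.1]
gripper_width: 1.001
grip_force: 0.0
```

Emit:
{"api": "send_rows", "payload": {"commands": [{"gripper": 1,"tx": 0.004,"ty": 0.53,"tz": 0,"yaw": -0.044},{"gripper": 1,"tx": 0.004,"ty": 0.53,"tz": 0,"yaw": -0.044},{"gripper": 1,"tx": 0.004,"ty": 0.53,"tz": 0,"yaw": -0.044},{"gripper": 1,"tx": 0.004,"ty": 0.53,"tz": 0,"yaw": -0.044},{"gripper": 1,"tx": 0.004,"ty": 0.53,"tz": 0,"yaw": -0.044}]}}

```text
t: 15.5
eef_pos: [0.5414, -0.0068, 0.1866]
tool_rot: [0.001, 1.0, -0.001, -0.002]
force: [0.4, -1.3, -0.2]
gripper_width: 1.003
grip_force: 0.0
```

```bash
python3 - <<'E'
from h import *
import cv2
p,s=pose(); print(p); m=ctrl.camera_model("wrist"); np.save("w4.npy",m,allow_pickle=True)
w=ctrl.camera("wrist"); b=ctrl.camera("scene")
c=cv2.cvtColor(b,cv2.COLOR_RGB2BGR); w=cv2.cvtColor(w,cv2.COLOR_RGB2BGR)
def crop(x,y,wd,h,s=6):
    k=cv2.resize(c[y:y+h,x:x+wd],None,fx=s,fy=s,interpolation=cv2.INTER_CUBIC)
    for i in range(0,wd,10): cv2.putText(k,str(x+i),(i*s,12),0,.4,(0,0,255),1)
    for i in range(0,h,10): cv2.putText(k,str(y+i),(0,i*s+4),0,.4,(0,0,255),1)
    return k
s_=crop(300,135,48,64,4.0.__int__() if 0 else 4)
k=np.vstack([crop(300,138,66,60,4),crop(185,240,66,40,4)])
k=cv2.copyMakeBorder(k,0,16,0,0,cv2.BORDER_CONSTANT); 
W=w[:, :]; W=cv2.resize(W,(512,384)); W=cv2.copyMakeBorder(W,0,k.shape[0]-384,0,0,cv2.BORDER_CONSTANT)
cv2.imwrite("pics/k.png",np.hstack([W,k])); print(k.shape)
print(proj(rect(.544,-.005,0,.1,.056,.03,[(1,1),(1,-1),(-1,-1),(-1,1)]),m).round(0).tolist())
plan([(.544,-.005,.028,180)])
E
```

```text
[ 5.41401134e-01 -6.82702950e-03  1.86648045e-01  1.79887107e+02]
(416, 264, 3)
[[288.0, 238.0], [226.0, 238.0], [223.0, 127.0], [291.0, 127.0]]
from [ 5.417000e-01 -7.300000e-03  1.871000e-01  1.797914e+02]
tx -0.011 ty 0.012 tz 0.795 yaw -0.001  rows 3.2
```

View pics/k.png

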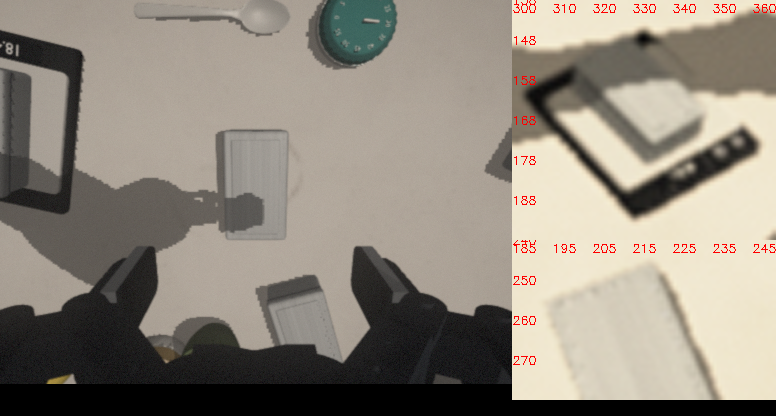

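The top tin stands as predicted (224–288, 130–239), the middle tin is flat near the centre of the plate, and the bottom tin is clear. I'll grip the top tin again.

Emit:
{"api": "send_rows", "payload": {"commands": [{"gripper": 1,"tx": -0.01,"ty": 0.01,"tz": 0.25,"yaw": 0},{"gripper": 1,"tx": -0.01,"ty": 0.01,"tz": 0.5,"yaw": 0},{"gripper": 1,"tx": -0.01,"ty": 0.01,"tz": 0.7,"yaw": 0},{"gripper": 1,"tx": -0.01,"ty": 0.01,"tz": 0.785,"yaw": 0},{"gripper": 1,"tx": -0.01,"ty": 0.01,"tz": 0.785,"yaw": 0}]}}

```text
t: 16.1
eef_pos: [0.5423, -0.0047, 0.0283]
tool_rot: [0.001, 1.0, -0.001, -0.003]
force: [1.1, 0.4, 0.6]
gripper_width: 0.997
grip_force: 0.0
```

Emit:
{"api": "send_rows", "payload": {"commands": [{"gripper": -1,"tx": 0,"ty": 0,"tz": 0,"yaw": 0},{"gripper": -1,"tx": 0,"ty": 0,"tz": 0,"yaw": 0},{"gripper": -1,"tx": 0,"ty": 0,"tz": 0,"yaw": 0},{"gripper": -1,"tx": 0,"ty": 0,"tz": 0,"yaw": 0},{"gripper": -1,"tx": 0,"ty": 0,"tz": 0,"yaw": 0}], "squeeze": 40}}

```text
t: 16.6
eef_pos: [0.5454, -0.0033, 0.0327]
tool_rot: [0.0, 1.0, -0.001, 0.001]
force: [-0.4, -1.1, 6.6]
gripper_width: 0.644
grip_force: 44.0
```

Emit:
{"api": "send_rows", "payload": {"commands": [{"gripper": -1,"tx": 0,"ty": 0,"tz": -0.05,"yaw": 0},{"gripper": -1,"tx": 0,"ty": 0,"tz": -0.2,"yaw": 0},{"gripper": -1,"tx": 0,"ty": 0,"tz": -0.4,"yaw": 0},{"gripper": -1,"tx": 0,"ty": 0,"tz": -0.6,"yaw": 0},{"gripper": -1,"tx": 0,"ty": 0,"tz": -0.6,"yaw": 0}]}}

```text
t: 17.1
eef_pos: [0.5476, -0.0011, 0.1564]
tool_rot: [-0.0, 1.0, 0.001, 0.005]
force: [0.2, 0.7, -2.1]
gripper_width: 0.644
grip_force: 43.7
```

```bash
python3 - <<'E'
from h import *
p,s=pose(); print(p,s["force"],s["gripper_width"],s["grip_force"])
plan([(.525,.14,.15,168),(.4895,.283,.15,157.5)])
E
```

```text
[ 5.47638774e-01 -1.12505130e-03  1.56399379e-01  1.80026131e+02] [ 0.23947988  0.71440744 -2.13274245] 0.644323114124273 43.734760880470276
from [ 5.476000e-01 -1.100000e-03  1.564000e-01  1.800261e+02]
tx 0.113 ty 0.706 tz 0.032 yaw 0.067  rows 2.9
tx 0.322 ty 0.662 tz -0.000 yaw 0.058  rows 2.9
```

Emit:
{"api": "send_rows", "payload": {"commands": [{"gripper": -1,"tx": 0.03,"ty": 0.18,"tz": 0,"yaw": 0.017},{"gripper": -1,"tx": 0.07,"ty": 0.44,"tz": 0,"yaw": 0.04},{"gripper": -1,"tx": 0.113,"ty": 0.68,"tz": 0,"yaw": 0.067},{"gripper": -1,"tx": 0.113,"ty": 0.706,"tz": 0,"yaw": 0.067},{"gripper": -1,"tx": 0.113,"ty": 0.706,"tz": 0,"yaw": 0.067}]}}

```text
t: 17.6
eef_pos: [0.5206, 0.1418, 0.1512]
tool_rot: [0.102, 0.995, 0.001, -0.0]
force: [-0.1, -0.2, -2.8]
gripper_width: 0.645
grip_force: 43.8
```

Emit:
{"api": "send_rows", "payload": {"commands": [{"gripper": -1,"tx": 0.08,"ty": 0.18,"tz": 0,"yaw": 0.017},{"gripper": -1,"tx": 0.2,"ty": 0.42,"tz": 0,"yaw": 0.04},{"gripper": -1,"tx": 0.322,"ty": 0.64,"tz": 0,"yaw": 0.058},{"gripper": -1,"tx": 0.322,"ty": 0.662,"tz": 0,"yaw": 0.058},{"gripper": -1,"tx": 0.322,"ty": 0.662,"tz": 0,"yaw": 0.058}]}}

```text
t: 18.1
eef_pos: [0.4861, 0.2826, 0.1509]
tool_rot: [0.193, 0.981, 0.0, -0.0]
force: [0.1, -1.1, -2.6]
gripper_width: 0.642
grip_force: 43.8
```

```bash
python3 - <<'E'
from h import *
ctrl.camera("side"); p,s=pose(); print(p,s["force"],s["gripper_width"],s["grip_force"])
plan([(.49,.283,.082,157.4)])
E
```

```text
[4.86641570e-01 2.79876925e-01 1.50504438e-01 1.57502169e+02] [ 1.04938991 -1.25065662 -2.30063841] 0.6425744706539935 43.847885727882385
from [4.866000e-01 2.799000e-01 1.505000e-01 1.575022e+02]
tx -0.010 ty 0.021 tz 0.343 yaw 0.001  rows 1.4
```

Emit:
{"api": "send_rows", "payload": {"commands": [{"gripper": -1,"tx": -0.01,"ty": 0.01,"tz": 0.12,"yaw": 0},{"gripper": -1,"tx": -0.01,"ty": 0.01,"tz": 0.24,"yaw": 0},{"gripper": -1,"tx": -0.01,"ty": 0.01,"tz": 0.32,"yaw": 0},{"gripper": -1,"tx": -0.01,"ty": 0.01,"tz": 0.34,"yaw": 0},{"gripper": -1,"tx": -0.01,"ty": 0.01,"tz": 0.34,"yaw": 0}]}}

```text
t: 18.65
eef_pos: [0.4893, 0.281, 0.0824]
tool_rot: [0.196, 0.981, -0.001, -0.0]
force: [0.5, -0.5, -2.2]
gripper_width: 0.645
grip_force: 43.8
```

Emit:
{"api": "send_rows", "payload": {"commands": [{"gripper": -1,"tx": 0,"ty": 0,"tz": 0.01,"yaw": 0},{"gripper": -1,"tx": 0,"ty": 0,"tz": 0.01,"yaw": 0}]}}

```text
t: 18.85
eef_pos: [0.4897, 0.283, 0.0818]
tool_rot: [0.195, 0.981, 0.001, 0.001]
force: [-0.3, -0.0, -2.3]
gripper_width: 0.641
grip_force: 43.8
```

Emit:
{"api": "send_rows", "payload": {"commands": [{"gripper": -1,"tx": 0,"ty": 0,"tz": 0.012,"yaw": 0},{"gripper": -1,"tx": 0,"ty": 0,"tz": 0.025,"yaw": 0},{"gripper": -1,"tx": 0,"ty": 0,"tz": 0.025,"yaw": 0}]}}

```text
t: 19.15
eef_pos: [0.489, 0.2827, 0.076]
tool_rot: [0.195, 0.981, -0.0, -0.0]
force: [0.6, -0.5, -2.0]
gripper_width: 0.645
grip_force: 43.8
```

Emit:
{"api": "send_rows", "payload": {"commands": [{"gripper": -1,"tx": 0,"ty": 0,"tz": 0.008,"yaw": 0},{"gripper": -1,"tx": 0,"ty": 0,"tz": 0.008,"yaw": 0}]}}

```text
t: 19.35
eef_pos: [0.489, 0.2828, 0.0743]
tool_rot: [0.195, 0.981, -0.0, -0.0]
force: [-0.4, -0.8, -2.2]
gripper_width: 0.645
grip_force: 43.8
```

Emit:
{"api": "send_rows", "payload": {"commands": [{"gripper": -1,"tx": 0,"ty": 0,"tz": 0.007,"yaw": 0},{"gripper": -1,"tx": 0,"ty": 0,"tz": 0.007,"yaw": 0}]}}

```text
t: 19.55
eef_pos: [0.489, 0.2827, 0.0729]
tool_rot: [0.195, 0.981, -0.0, -0.0]
force: [0.3, -0.2, -2.1]
gripper_width: 0.642
grip_force: 43.8
```

Emit:
{"api": "send_rows", "payload": {"commands": [{"gripper": -1,"tx": 0,"ty": 0,"tz": 0.005,"yaw": 0},{"gripper": -1,"tx": 0,"ty": 0,"tz": 0.005,"yaw": 0}]}}

```text
t: 19.75
eef_pos: [0.4891, 0.2828, 0.0727]
tool_rot: [0.195, 0.981, -0.0, 0.0]
force: [-0.7, -1.2, 3.7]
gripper_width: 0.641
grip_force: 44.6
```

Contact. I'll release and rise.

Emit:
{"api": "send_rows", "payload": {"commands": [{"gripper": -1,"tx": 0,"ty": 0,"tz": 0,"yaw": 0},{"gripper": 1,"tx": 0,"ty": 0,"tz": 0,"yaw": 0},{"gripper": 1,"tx": 0,"ty": 0,"tz": 0,"yaw": 0},{"gripper": 1,"tx": 0,"ty": 0,"tz": 0,"yaw": 0},{"gripper": 1,"tx": 0,"ty": 0,"tz": 0,"yaw": 0}]}}

```text
t: 20.25
eef_pos: [0.4892, 0.2828, 0.072]
tool_rot: [0.195, 0.981, 0.0, -0.0]
force: [-0.1, 0.6, -0.6]
gripper_width: 1.001
grip_force: 0.0
```

Emit:
{"api": "send_rows", "payload": {"commands": [{"gripper": 1,"tx": 0,"ty": 0,"tz": -0.15,"yaw": 0},{"gripper": 1,"tx": 0,"ty": 0,"tz": -0.4,"yaw": 0},{"gripper": 1,"tx": 0,"ty": 0,"tz": -0.65,"yaw": 0},{"gripper": 1,"tx": 0,"ty": 0,"tz": -0.8,"yaw": 0},{"gripper": 1,"tx": 0,"ty": 0,"tz": -0.8,"yaw": 0}]}}

```text
t: 20.75
eef_pos: [0.4914, 0.2851, 0.2369]
tool_rot: [0.195, 0.981, 0.003, 0.004]
force: [0.2, 0.3, -0.1]
gripper_width: 1.004
grip_force: 0.0
```

Emit:
{"api": "send_rows", "payload": {"commands": [{"gripper": 1,"tx": -0.4,"ty": -0.7,"tz": 0,"yaw": -0.05},{"gripper": 1,"tx": -0.4,"ty": -0.7,"tz": 0,"yaw": -0.05},{"gripper": 1,"tx": -0.4,"ty": -0.7,"tz": 0,"yaw": -0.05},{"gripper": 1,"tx": -0.4,"ty": -0.7,"tz": 0,"yaw": -0.05},{"gripper": 1,"tx": -0.4,"ty": -0.7,"tz": 0,"yaw": -0.05}]}}

```text
t: 21.25
eef_pos: [0.5093, 0.1194, 0.2308]
tool_rot: [0.12, 0.993, -0.001, -0.001]
force: [0.3, 0.8, -0.1]
gripper_width: 1.002
grip_force: 0.0
```

```bash
python3 - <<'E'
from h import *
import cv2
c=cv2.cvtColor(ctrl.camera("scene"),cv2.COLOR_RGB2BGR); print(pose())
def crop(x,y,wd,h,s=6):
    k=cv2.resize(c[y:y+h,x:x+wd],None,fx=s,fy=s,interpolation=cv2.INTER_CUBIC)
    for i in range(0,wd,10): cv2.putText(k,str(x+i),(i*s,12),0,.4,(0,0,255),1)
    for i in range(0,h,10): cv2.putText(k,str(y+i),(0,i*s+4),0,.4,(0,0,255),1)
    return k
cv2.imwrite("pics/f.png",np.hstack([crop(185,235,60,70),crop(300,135,66,70)]))
E
```

```text
(array([5.09209885e-01, 1.22276068e-01, 2.31400712e-01, 1.66392955e+02]), {'t': 21.3, 'joint_positions': array([ 0.22565336,  0.45403764, -0.72451078,  2.05696901,  0.42427208,
        0.78146961,  0.57647046]), 'joint_velocities': array([-0.04187463, -0.0025741 , -0.04156613, -0.01565641, -0.00599902,
       -0.00422001,  0.00036444]), 'tau': array([ 1.77547652e+00, -3.79232848e+01, -4.74870533e+00, -1.54573363e+01,
        1.04523289e-01,  1.12215006e-01,  2.30062968e-02]), 'eef_pos': array([0.50920988, 0.12227607, 0.23140071]), 'tool_rot': array([ 1.18464993e-01,  9.92958061e-01,  1.02283099e-04, -5.69455619e-04]), 'force': array([-1.31999299,  0.45015223, -0.86052958]), 'torque': array([ 0.01111874, -0.02371598,  0.04646484]), 'grip_force': 0.0, 'gripper_width': 1.0020322125136132})
```

View pics/f.png

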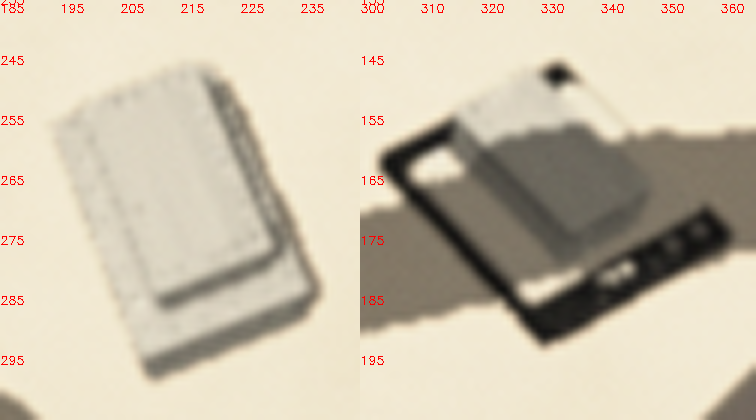

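The top tin lies flat on the bottom tin and in line with it. The middle tin lies flat on the plate. I'll check the numbers, then hand in.

```bash
python3 - <<'E'
from h import *
m=ctrl.camera_model("scene")
a=fit([(199.2,250.8),(219.2,246.3),(231,275.8),(211.3,284.7)],[(1,1),(1,-1),(-1,-1),(-1,1)],.1,.056,.07,m,[.49,.28,-.5])
b=fit([(315.8,155.8),(335,174.7),(348.7,166.3)],[(1,1),(-1,1),(-1,-1)],.1,.056,.058,m,[.49,-.23,-.2])
print(np.hypot(*(a[:2]-[.4895,.283])),np.hypot(*(b[:2]-[.49,-.2306])))
if np.hypot(*(a[:2]-[.4895,.283]))<.012 and np.hypot(*(b[:2]-[.49,-.2306]))<.015: print(ctrl.close_job())
E
```

```text
[ 0.4886  0.2803 -0.4249] deg -24.3 res [ 0.   0.8 -0.1 -1.5  0.6  1.  -0.5 -0.4]
[ 0.4907 -0.2204 -0.1925] deg -11.0 res [-1.1 -1.   0.6  0.3  0.5  0.6]
0.002877044247398242 0.010229882580524957
the job is handed in; nothing more can be done
None
```

The job is handed in (verdict not shown): by my last camera fit, the middle tin lies flat on the scale plate about 10 mm from its centre, and the top tin is back on the bottom tin about 3 mm off centre and 2° out of line.

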